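Seat the keyed die carrier by feel

ROBOT

A 6-joint arm with a two-finger parallel gripper is mounted at the origin on a cart in front of the work surface, level with it; the furniture and walls round the work are solid. World frame = base frame: x ahead of the robot, y to its left, z up, the work surface at z = 0. Lengths are in m, angles in rad, forces in N, time in s.
With the tool pointing down it reaches from about 0.275 to 0.825 m from the base axis. Payload 4.9 kg.
Tool frame: the origin (TCP) lies midway between the tips of the shut fingers; the grasp point (between the pads) lies 19 mm behind it; z points along the fingers, y is the line along which they close (so a half turn about z gives the same grasp; the last joint's range is limited). The gripper opens to 85 mm and grips with 20 to 120 N. Pads are 22 mm wide; open, the fingers measure 114 mm over their backs; the gripper's body (76 mm by 85 mm) begins 54 mm behind the grasp point. The pads swing forward as they close: fully open they stand 13 mm farther back than shut.
Start: joints at [-1.299, 0.326, -0.193, 1.052, 0, 1.437], TCP at [0.217, -0.505, 0.231] pointing down, gripper open.
Joint ranges: [-2.65, 2.65], [-0.97, 1.79], [-1.3, 1.35], [-1.93, 2.1], [-1.47, 1.37], [-3.14, 3.14]. Speed limits (rad/s): [2.57, 2.57, 3.14, 3.14, 3.14, 3.14].

INTERFACE

Orientations are given as a rotation vector (axis times angle).
In Python, from plant import bot gives the robot as it stands. The module is installed in compiled form; this text tells all that it offers.
- The arm moves only by the shell command python3 -m handwheel 'ROWS' [OPENING] [FORCE]. ROWS is JSON, a list of rows, each a list of 4 numbers: the shift along the world's x, y, z in m, then the turn about the world's z in rad. A call has exactly 10 rows; each row shifts and turns the commanded pose from where the row before left it; what a row does not reach is not made up. A row lasts 1/12 s, in which the tool goes at most 41.7 mm and 7.16 degrees, less where a joint would pass 70% of its speed; a pose out of reach is approached as far as the arm can. A call with a gripper value outside its range is refused whole. OPENING is the closure in counts, from 0 (fully open) to 255 (shut), set as the call begins (- or left out, the last holds). The fingers move at their own pace and stop on an object; FORCE is the grip in N (left out, the last holds). Time passes only in rows, so rows that do not move let the fingers close, or fill a call up. It gives the time, the measured TCP pose, the force, the opening and the grip force at its end, in the units of the state.
- bot.read_state(): the state, without advancing time (a new reading comes with each control period).
- bot.read_camera(name): name is "side" or "top" or "wrist"; returns a dict with "img" (384x512x3 uint8, red, green, blue), "depth" (384x512 float32, m along the optical axis (not along the pixel's ray), 0 where there is no reading), "K" (3x3 intrinsics, pixels), "R" (3x3) and "t" (3): a world point X has camera coordinates R X + t. Camera axes: x right, y down, z forward; pixel columns grow to the right and rows downward; lengths in m; the calibration is good to about 2 mm. The wrist camera is an equidistant fisheye: a pixel r from the principal point sees the ray r / f radians off the axis. A picture is of the moment at which its call begins.
- bot.finish_job(): hands the job in; it is judged then, once.
Trained networks look in the newest picture that a camera, given by its name, has taken for a name from the list of things; names that differ only in an ending like _2 or _b are one class to them, and where a whole thing is asked for, a point or a joint stands for the part that bears it (a point fixed in the world has none). Each returns a list of dicts, best first, with "confidence" (0 to 1); they miss things now and then, are a little off and sometimes report something else, mostly with a low value. They report only what shows in the picture. A call takes as long as a camera call. They do not tell look-alikes from the thing itself.
- bot.look_for(target, camera): "location" ([column, row] in pixels, amid what is visible of it).
- bot.landmark_of(target, camera): "location" ([column, row] in pixels: a listed point, or the origin of a listed thing).
The state is a dict: "clock": time; "q": joint angles; "qvel": joint speeds; "joint_efforts": joint torques, N m; "eef_pos": TCP position; "ee_rot": TCP orientation; "force": force on the tool from outside, world axes, zero at the start; "moment": the same for the moment, N m; "gripper_width": opening from 0.0 (shut) to 1.0 (fully open); "finger_force": force on a finger pad.
Only numpy, scipy, OpenCV 4.12 (cv2) and the standard library are available. Lean on these libraries where they do the work, as an engineer would, in place of code of your own. Each camera call takes 0.05 s, during which the arm holds its last target. There are 200 camera calls.

TASK

Pick the loose die carrier up by its blue bar grip and put its notched spigot into the bore of the steel die seat on the bench; a sprung key, down in the dark of the bore, can sit anywhere up to about 40 degrees either way of the seat's white mark, so keep light downward pressure and turn the carrier until its notch (under the red mark) finds the key and the carrier drops home, its flange flush all round on the block, then let go. Do not force it: the key must never be pushed down more than 5 mm (it takes about 30 N), so never press or drop the carrier hard on it. Leave the grinding cone, the orange cap and the small dome where they stand.

Things in the scene. Friction and masses are not known exactly. Their poses are not given: they have to be found in the camera images.
- carrier_center (a point): die carrier, loose, 0.2 to 0.33 kg, 72 mm tall, upright on the bench; this is its centre, on its axis, 36 mm above its underside. From below: aluminium spigot 60 mm in diameter, 24 mm long, foot tapered to 52 mm over the lowest 5 mm; flange 84 mm in diameter, 8 mm thick; blue bar grip 50 mm long along x, 14 mm thick along y, 40 mm tall (from 4 mm below this point to 36 mm above)
- carrier: the same die carrier; origin at the centre of the spigot's underside, z up. The spigot has one notch, on its +x side, below the red mark on the flange: 8.4 mm wide, full length of the spigot, open below and at the rim, cut inward to 18.5 mm from the axis
- seat_mouth (a point): mouth of the bore: its centre in the top face of the die seat. z is up the bore's axis, x points along the white mark. The bore is 63 mm in diameter (1.5 mm of play all round the spigot), 26 mm deep. When the carrier is home, flange on the block, the carrier's centre is 12 mm above this point; while the spigot stands on the key it is 22 mm above, less what the key yields
- seat: die seat, fixed: dark steel block 110 x 110 x 36 mm, with 10 mm high foot strips on its y sides (158 mm over all); origin at the centre of its underside, z up, x along the white mark on its top
- spring_key (a joint): how far the key on the bore's floor is pushed down (m): 0 at rest; it starts to yield at 5 N, then 5 N more per mm, stop at 7 mm. The key is 6 mm wide (5 mm at its tapered top), from 21.5 mm off the bore's axis to the wall, top 14 mm below the mouth. Its angle is fixed but NOT measured: -0.7 to +0.7 rad about z from the seat's x axis. The notch has about 0.07 rad of play over it either way
- bench_clamp: bench clamp, fixed furniture between the carrier's and the seat's places: up to 95 mm tall nearer than x = 0.55, but with a thin upright rod 270 mm tall at about x 0.62, y -0.16; pass in front of the rod and above the rest
- grind_cone: bystander, leave alone: reddish-brown grinding cone 38 mm wide, 42 mm tall; origin at the centre of its underside
- orange_cap: bystander, leave alone: orange end cap 42 mm wide, 36 mm tall; origin at the centre of its underside
- small_dome: bystander, leave alone: pale grey dome 58 mm wide, 45 mm tall; origin at the centre of its underside
There are look-alikes about, which are no part of the job. What is shaped like the carrier but brown or turquoise is not meant. There is more than one size of the seat; the job needs the larger.

How it is judged:
By the outcome, as a careful person would: the job done as asked, in the order asked, and still so for the second after the job is handed in, with the robot touching nothing.
It also fails if it takes over 72 s, if anything falls off the work surface, if the arm or the gripper's body presses on something with over 40 N, if the wrist force passes 120 N, or if a joint passes its speed limit or range.

## Working session

There is one attempt and no reset: what is moved stays moved. The work goes in short steps, Python scripts to look and compute and a shell command to move; the robot and the scene stay as the last step left them, time stands still between calls to the robot, and variables do not carry over. Pictures are saved under pics/ and viewed, at most 10 in all, crops included, and the job is handed in when it is done.

```bash
mkdir -p pics
cat > h.py <<'E'
from plant import bot
import numpy as np, cv2
def px2w(c,u,v,z=None,d=None):
    K,R,t=c["K"],c["R"],np.array(c["t"])
    r=np.array([(u-K[0,2])/K[0,0],(v-K[1,2])/K[1,1],1.])
    o=-R.T@t; w=R.T@r
    s=(z-o[2])/w[2] if z is not None else d
    return o+s*w
def save(c,n): cv2.imwrite('pics/'+n,c["img"][:,:,::-1])
E
python3 - <<'E'
from h import *
s=bot.read_state();print({k:np.round(v,3) for k,v in s.items()})
ims=[]
for n in("top","side"):
    c=bot.read_camera(n);ims.append(c["img"])
    print(n,c["K"][0],np.round(-c["R"].T@np.array(c["t"]),3))
    for t,z in(("carrier_center",.036),("carrier",0),("seat_mouth",.036),("seat",0),("grind_cone",0),("orange_cap",0),("small_dome",0)):
        for r in bot.landmark_of(t,n)[:4]:
            u,v=r["location"];print(t,round(r["confidence"],2),np.round([u,v]),np.round(px2w(c,u,v,z),3))
    cv2.imwrite(f'pics/{n}0.png',ims[-1][:,:,::-1])
E
```

```text
{'clock': np.float64(0.0), 'q': array([-1.299,  0.327, -0.194,  1.052, -0.   ,  1.437]), 'qvel': array([-0.001, -0.   ,  0.002,  0.   , -0.001,  0.001]), 'joint_efforts': array([ 1.0000e-03, -4.4340e+01,  2.6244e+01,  1.6000e-02, -0.0000e+00,
        0.0000e+00]), 'eef_pos': array([ 0.217, -0.505,  0.23 ]), 'ee_rot': array([-3.076, -0.633,  0.   ]), 'force': array([-0.067, -0.179,  0.591]), 'moment': array([ 0.033,  0.033, -0.06 ]), 'finger_force': np.float64(0.0), 'gripper_width': np.float64(1.002)}
top [375.4258439    0.         251.64488794] [ 0.442 -0.084  1.206]
carrier_center 0.86 [195. 228.] [0.442 0.072 0.036]
carrier_center 0.85 [114. 196.] [0.541 0.323 0.036]
carrier_center 0.72 [155. 215.] [0.483 0.194 0.036]
carrier_center 0.17 [347. 153.] [ 0.681 -0.408  0.036]
carrier 0.94 [158. 213.] [0.49  0.194 0.   ]
carrier 0.74 [194. 228.] [0.441 0.078 0.   ]
carrier 0.6 [118. 197.] [0.539 0.323 0.   ]
seat_mouth 0.78 [388. 251.] [ 0.375 -0.528  0.036]
seat_mouth 0.59 [330. 223.] [ 0.461 -0.349  0.036]
seat 0.88 [324. 220.] [ 0.471 -0.339  0.   ]
grind_cone 0.44 [344. 152.] [ 0.69
[... 267 characters left out ...]
 [0.436 0.071 0.036]
carrier_center 0.73 [234. 174.] [0.477 0.182 0.036]
carrier_center 0.66 [244. 161.] [0.551 0.328 0.036]
carrier 0.66 [236. 180.] [0.49  0.203 0.   ]
carrier 0.59 [334. 270.] [ 0.596 -0.497  0.   ]
carrier 0.57 [230. 196.] [0.438 0.054 0.   ]
carrier 0.46 [241. 168.] [0.538 0.339 0.   ]
seat_mouth 0.75 [266. 236.] [ 0.462 -0.341  0.036]
seat_mouth 0.61 [250. 284.] [ 0.367 -0.55   0.036]
seat 0.58 [250. 291.] [ 0.373 -0.526  0.   ]
seat 0.56 [265. 248.] [ 0.458 -0.346  0.   ]
grind_cone 0.68 [348. 250.] [ 0.675 -0.416  0.   ]
orange_cap 0.75 [334. 270.] [ 0.598 -0.498  0.   ]
small_dome 0.78 [333. 228.] [ 0.689 -0.285  0.   ]
small_dome 0.75 [231. 194.] [0.444 0.069 0.   ]
```

Run:
```python
import cv2
a=cv2.imread('pics/top0.png')[120:290,80:430]
cv2.imwrite('pics/top0c.png',cv2.resize(a,None,fx=2.28,fy=2.28,interpolation=cv2.INTER_CUBIC))
a=cv2.imread('pics/side0.png')[130:330,170:400]
cv2.imwrite('pics/side0c.png',cv2.resize(a,None,fx=3,fy=3,interpolation=cv2.INTER_CUBIC)[:600])
```

```text
(no output)
```

View pics/top0c.png

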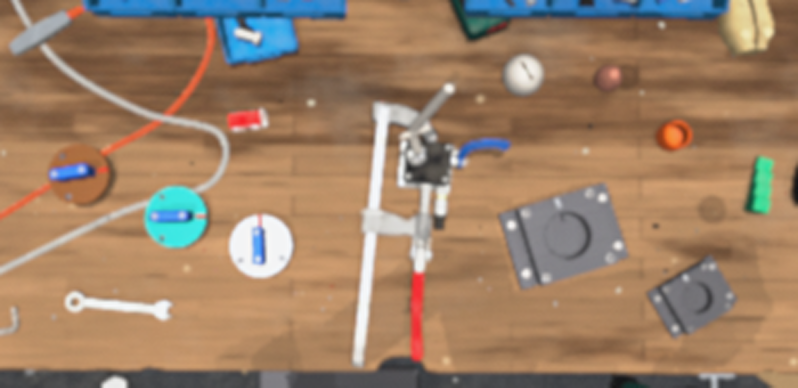

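View pics/side0c.png

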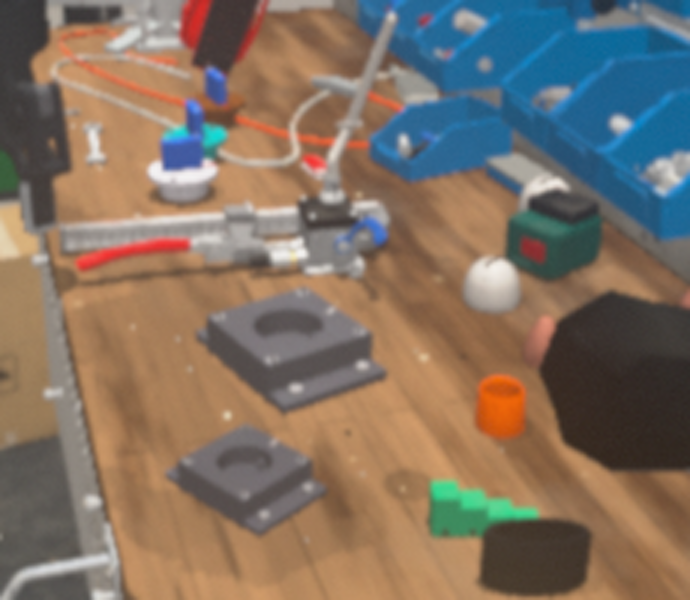

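The top picture (crop scale 2.28) shows the white carrier with a blue grip at crop (260,246), its bar along image-vertical and red mark on the +x side. The larger seat is at (567,237), with its white mark at (558,213). The clamp stands between them, and the rod leans up to (450,90). The side view agrees; the smaller seat and the brown and turquoise carriers are decoys.

```bash
R='' ; python3 -m handwheel '[[0.011,0.029,0,0.12],[0.011,0.029,0,0.12],[0.011,0.029,0,0.12],[0.011,0.029,0,0.12],[0.011,0.029,0,0.12],[0.011,0.029,0,0.12],[0.011,0.029,0,0.12],[0.011,0.029,0,0.12],[0.011,0.029,0,0.12],[0.011,0.029,0,0.12]]' 0
python3 -m handwheel '[[0.011,0.029,0,0.12],[0.011,0.029,0,0.12],[0.011,0.029,0,0.12],[0.011,0.029,0,0.12],[0.011,0.029,0,0.12],[0.011,0.029,0,0.12],[0.011,0.029,0,0.12],[0.011,0.029,0,0.12],[0.011,0.029,-0.01,0.12],[0.011,0.029,-0.01,0.12]]'
python3 -m handwheel '[[0,0,-0.01,0.12],[0,0,-0.01,0.12],[0,0,-0.01,0.1],[0,0,0,0],[0,0,0,0],[0,0,0,0],[0,0,0,0],[0,0,0,0],[0,0,0,0],[0,0,0,0]]'
python3 - <<'E'
from h import *
c=bot.read_camera("wrist");save(c,'w1.png')
print(np.round(c["K"],1),np.round(c["R"],3),np.round(-c["R"].T@np.array(c["t"]),3))
for t in("carrier_center","carrier"): print(bot.landmark_of(t,"wrist")[:3])
E
```

```text
clock: 1.63
eef_pos: [0.3274, -0.214, 0.2315]
ee_rot: [2.176, 2.265, 0.0]
force: [-0.1, -0.0, -0.0]
gripper_width: 0.996
finger_force: 0.0
clock: 2.47
eef_pos: [0.4381, 0.0763, 0.2117]
ee_rot: [0.515, 3.097, 0.0]
force: [1.4, 0.8, -0.3]
gripper_width: 1.0
finger_force: 0.0
clock: 3.3
eef_pos: [0.4374, 0.0746, 0.1816]
ee_rot: [-0.006, 3.141, 0.0]
force: [-0.9, -0.5, -0.3]
gripper_width: 1.0
finger_force: 0.0
[[297.3   0.  251.4]
 [  0.  297.3 194.2]
 [  0.    0.    1. ]] [[-0.003  1.    -0.   ]
 [ 0.944  0.003  0.33 ]
 [ 0.33   0.001 -0.944]] [0.351 0.075 0.325]
[{'location': [441.1, 257.1], 'confidence': 0.88}, {'location': [251.5, 184.1], 'confidence': 0.82}, {'location': [358.4, 220.4], 'confidence': 0.79}]
[{'location': [252.8, 174.3], 'confidence': 0.97}, {'location': [342.3, 206.0], 'confidence': 0.8}, {'location': [424.5, 243.9], 'confidence': 0.61}]
```

View pics/w1.png

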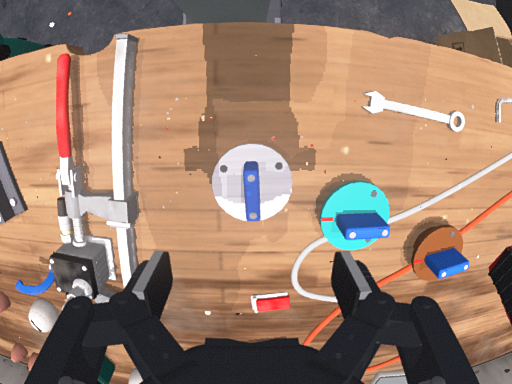

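The wrist view shows the white carrier at (252,183), its blue bar running image-vertical (world x), between the open fingers' line. The decoys are at (355,217) and (440,252). Next I measure the bar and the red mark.

```bash
cat >> h.py <<'E'
def fish(c,uv):  # Nx2 pixels -> unit rays (cam)
    K=c["K"];p=(np.asarray(uv,float)-[K[0,2],K[1,2]])/K[0,0];r=np.hypot(*p.T);s=np.sinc(r/np.pi)
    return np.c_[p*s[:,None],np.cos(r)]
def fishw(c,uv,z):
    w=fish(c,uv)@c["R"];o=-c["R"].T@np.array(c["t"])
    return o+w*((z-o[2])/w[:,2])[:,None]
def fishd(c,uv):
    uv=np.asarray(uv);a=fish(c,uv);d=c["depth"][uv[:,1],uv[:,0]];return (a/a[:,2:]*d[:,None]-np.array(c["t"]))@c["R"]
def mask(c,f,box):
    hsv=cv2.cvtColor(c["img"],cv2.COLOR_RGB2HSV).astype(int);m=f(*[hsv[...,i] for i in range(3)])
    k=np.zeros_like(m);x0,x1,y0,y1=box;k[y0:y1,x0:x1]=1;v,u=np.nonzero(m&k);return np.c_[u,v]
E
python3 - <<'E'
from h import *
c=bot.read_camera("wrist")
b=mask(c,lambda h,s,v:(h>100)&(h<130)&(s>120),(200,300,130,240))
P=fishd(c,b);T=P[P[:,2]>.066];print(len(b),len(T),T.mean(0),T.min(0),T.max(0))
q=cv2.minAreaRect((T[:,:2]*1000).astype(np.float32));print(q)
Q=P[(P[:,2]>.045)]; print(np.median(P[:,2]),np.percentile(P[:,2],[5,95]))
r=mask(c,lambda h,s,v:((h<8)|(h>172))&(s>120)&(v>80),(205,300,135,230));print(len(r),r.mean(0) if len(r) else 0)
if len(r): print(fishw(c,r,.032).mean(0))
f=mask(c,lambda h,s,v:(s<40)&(v>120),(205,300,135,230));F=fishd(c,f);F=F[abs(F[:,2]-.032)<.006]
print('flange',len(F),cv2.minEnclosingCircle((F[:,:2]*1000).astype(np.float32)),np.median(F[:,2]))
E
```

```text
682 606 [0.43917519 0.07502013 0.07229585] [0.41666002 0.06823917 0.06610615] [0.46497076 0.08208791 0.07430478]
((440.8111572265625, 75.01798248291016), (48.14438247680664, 12.564667701721191), 2.524043321609497)
0.07229363815840076 [0.05206514 0.07351958]
8 [273.  138.5]
[0.39480416 0.09616575 0.032     ]
flange 3972 ((441.987060546875, 75.05937194824219), 42.29417419433594) 0.032610302948844885
```

```bash
python3 -m handwheel '[[0.002,0.0005,-0.018,0.02],[0.002,0.0005,-0.018,0.02],[0,0,-0.018,0],[0,0,-0.018,0],[0,0,-0.018,0],[0,0,-0.018,0],[0,0,-0.015,0],[0,0,-0.01,0],[0,0,-0.008,0],[0,0,0,0]]' 0
python3 -m handwheel '[[0,0,0,0],[0,0,0,0],[0,0,0,0],[0,0,0,0],[0,0,0,0],[0,0,0,0],[0,0,0,0],[0,0,0,0],[0,0,0,0],[0,0,0,0]]' 255 60
python3 - <<'E'
from h import *
c=bot.read_camera("top")
b=mask(c,lambda h,s,v:((h<8)|(h>172))&(s>100)&(v>80),(180,210,205,245));print(b.tolist())
for p in b: print(px2w(c,*p,z=.032).round(3))
E
```

```text
clock: 4.33
eef_pos: [0.4401, 0.0756, 0.039]
ee_rot: [0.069, -3.138, -0.0]
force: [-0.1, 0.3, 0.9]
gripper_width: 0.995
finger_force: 0.0
clock: 5.17
eef_pos: [0.4415, 0.0756, 0.0406]
ee_rot: [-0.069, 3.14, -0.0]
force: [-1.1, -1.0, 5.6]
gripper_width: 0.152
finger_force: 62.3
[]
```

```bash
python3 -m handwheel '[[0,0,0.005,0],[0,0,0.015,0],[0,0,0.02,0],[0,0,0.02,0],[0,0,0.02,0],[0,0,0.02,0],[0,0,0.02,0],[0,0,0.02,0],[0,0,0.02,0],[0,0,0,0]]'
python3 -m handwheel '[[-0.001,-0.01,0,0],[-0.001,-0.02,0,0],[-0.001,-0.03,0,0],[-0.001,-0.03,0,0],[-0.001,-0.03,0,0],[-0.001,-0.03,0,0],[-0.001,-0.03,0,0],[-0.001,-0.03,0,0],[-0.001,-0.03,0,0],[-0.001,-0.01,0,0]]'
python3 -m handwheel '[[0,-0.015,0,0],[0,0,0,0],[0,0,0,0],[0,0,0,0],[0,0,0,0],[0,0,0,0],[0,0,0,0],[0,0,0,0],[0,0,0,0],[0,0,0,0]]'
python3 - <<'E'
from h import *
c=bot.read_camera("wrist");save(c,'w2.png')
print(bot.landmark_of("seat_mouth","wrist")[:3])
for r in bot.landmark_of("seat_mouth","wrist")[:3]: print(fishw(c,[r["location"]],.036))
E
```

```text
clock: 6.05
eef_pos: [0.4428, 0.0758, 0.2034]
ee_rot: [-0.07, 3.136, 0.0]
force: [1.4, 0.0, -2.3]
gripper_width: 0.156
finger_force: 61.2
clock: 6.88
eef_pos: [0.4299, -0.178, 0.1985]
ee_rot: [0.063, -3.139, 0.001]
force: [0.2, -0.4, -2.1]
gripper_width: 0.152
finger_force: 61.2
clock: 7.72
eef_pos: [0.4312, -0.1892, 0.2004]
ee_rot: [-0.07, 3.141, -0.0]
force: [-0.3, 0.3, -2.9]
gripper_width: 0.156
finger_force: 61.2
[{'location': [6.8, 126.8], 'confidence': 0.9}, {'location': [117.9, 194.6], 'confidence': 0.81}]
[[ 0.37211888 -0.51720965  0.036     ]]
[[ 0.46002784 -0.34475925  0.036     ]]
```

View pics/w2.png

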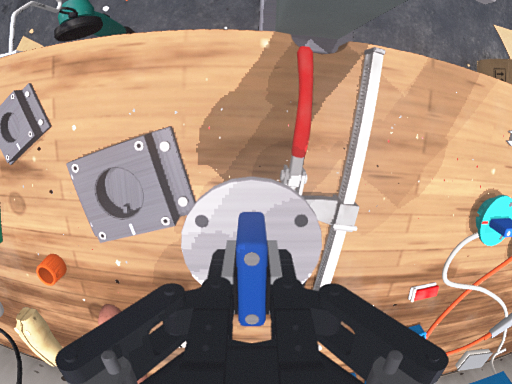

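The wrist view shows the seat bore at (120,193), its white mark at (131,228) (on the +x side), and the carrier held squarely with its flange arc visible. I fit the bore, the mark, and the held flange.

Run:
```python
from h import *
from scipy.optimize import least_squares
c=bot.read_camera("wrist");tcp=bot.read_state()["eef_pos"];print(tcp)
vv,uu=np.mgrid[120:250,60:200];uv=np.c_[uu.ravel(),vv.ravel()]
P=fishd(c,uv);T=P[(abs(P[:,2]-.036)<.005)];print('top z',np.median(T[:,2]))
def circ(E,r0=None):
    f=lambda p:np.hypot(E[:,0]-p[0],E[:,1]-p[1])-(p[2])
    s=least_squares(f,[*E[:,:2].mean(0),r0],loss='soft_l1',f_scale=.0015);return s.x
# bore rim: project rays to z=.036, polar search from centre for last in-bore (depth) sample
W=fishw(c,uv,.036);top=(P[:,2]>.031)&(P[:,2]<.042)
ce=np.array([.461,-.345])
for it in range(3):
    d=W[:,:2]-ce;r=np.hypot(*d.T);a=np.arctan2(d[:,1],d[:,0]);E=[]
    for k in np.arange(-np.pi,np.pi,.15):
        s=top&(abs(np.angle(np.exp(1j*(a-k))))<.075)&(r>.022)&(r<.045)
        if s.sum()>3: E.append(ce+np.percentile(r[s],3)*np.array([np.cos(k),np.sin(k)]))
    x=circ(np.array(E),.0315);ce=x[:2]
print('mouth',x,len(E))
# white mark
hsv=cv2.cvtColor(c["img"],cv2.COLOR_RGB2HSV)[120:250,60:200].reshape(-1,3).astype(int)
d=W[:,:2]-ce;r=np.hypot(*d.T);a=np.arctan2(d[:,1],d[:,0])
m=(hsv[:,2]>190)&(hsv[:,1]<50)&(r>.031)&(r<.056)
print('mark',[(tuple(uv[i]),round(r[i],4),round(a[i],3)) for i in np.where(m)[0]])
# block outline: top-face points rect
q=cv2.minAreaRect((T[:,:2]*1000).astype(np.float32));print(q)
# held flange
zf=tcp[2]-.0406+.032
vv,uu=np.mgrid[170:300,165:340];uv=np.c_[uu.ravel(),vv.ravel()];F=fishd(c,uv);k=abs(F[:,2]-zf)<.006;F=F[k]
ce=tcp[:2];d=F[:,:2]-ce;a=np.arctan2(d[:,1],d[:,0]);E=[]
for t in np.arange(-np.pi,np.pi,.1):
    s=(abs(np.angle(np.exp(1j*(a-t))))<.05);rr=np.hypot(*d[s].T)
    if s.sum()>5 and rr.max()>.038: E.append(ce+np.percentile(rr,99)*np.array([np.cos(t),np.sin(t)]))
print('flange',circ(np.array(E),.042),len(E),np.median(F[:,2]),zf)
```

```text
[ 0.4311358  -0.18933901  0.20030716]
top z 0.03660878915975864
mouth [ 0.45732881 -0.34285019  0.03086814] 42
mark [((np.int64(130), np.int64(223)), np.float64(0.0397), np.float64(0.252)), ((np.int64(129), np.int64(224)), np.float64(0.0407), np.float64(0.207)), ((np.int64(130), np.int64(224)), np.float64(0.0409), np.float64(0.24)), ((np.int64(131), np.int64(224)), np.float64(0.0412), np.float64(0.273)), ((np.int64(129), np.int64(225)), np.float64(0.042), np.float64(0.197)), ((np.int64(130), np.int64(225)), np.float64(0.0422), np.float64(0.229)), ((np.int64(131), np.int64(225)), np.float64(0.0424), np.float64(0.26)), ((np.int64(132), np.int64(225)), np.float64(0.0427), np.float64(0.292)), ((np.int64(129), np.int64(226)), np.float64(0.0433), np.float64(0.186)), ((np.int64(130), np.int64(226)), np.float64(0.0435), np.float64(0.218)), ((np.int64(131), np.int64(226)), np.float64(0.0437), np.float64(0.249)), ((np.int64(132), np.int64(226)), np.float64(0.044), np.float64(0.279)), ((np.int64(129), np.int64(227)), np.float64(0.0446), np.float64(0.177)), ((np.int64(130), np.int64(227)), np.fl
[... 1928 characters left out ...]
 ((np.int64(135), np.int64(233)), np.float64(0.0537), np.float64(0.283)), ((np.int64(132), np.int64(234)), np.float64(0.0543), np.float64(0.199)), ((np.int64(133), np.int64(234)), np.float64(0.0545), np.float64(0.224)), ((np.int64(134), np.int64(234)), np.float64(0.0547), np.float64(0.249)), ((np.int64(135), np.int64(234)), np.float64(0.055), np.float64(0.273)), ((np.int64(137), np.int64(234)), np.float64(0.0555), np.float64(0.321)), ((np.int64(133), np.int64(235)), np.float64(0.0558), np.float64(0.215))]
((458.5261535644531, -344.40423583984375), (111.0213394165039, 112.0418472290039), 16.662296295166016)
flange [ 0.43135968 -0.18901754  0.04157793] 46 0.1922717700156245 0.19170715587172776
```

```bash
python3 -m handwheel '[[0.0045,-0.0258,0,-0.079],[0.0045,-0.0258,0,-0.079],[0.0045,-0.0258,0,-0.079],[0.0045,-0.0258,0,-0.079],[0.0045,-0.0258,0,-0.079],[0.0045,-0.026,0,-0.08],[0,0,-0.01,0],[0,0,-0.02,0],[0,0,-0.02,0],[0,0,-0.01,0]]'
python3 -m handwheel '[[0,0,-0.02,0],[0,0,-0.02,0],[0,0,-0.01,0],[0,0,0,0],[0,0,0,0],[0,0,0,0],[0,0,0,0],[0,0,0,0],[0,0,0,0],[0,0,0,0]]'
python3 - <<'E'
from h import *
c=bot.read_camera("side");save(c,'s1.png')
a=c["img"][170:300,190:340,::-1];cv2.imwrite('pics/s1c.png',cv2.resize(a,None,fx=4,fy=4,interpolation=cv2.INTER_CUBIC))
E
```

```text
clock: 8.75
eef_pos: [0.4569, -0.3433, 0.1377]
ee_rot: [-0.671, -3.066, -0.003]
force: [-0.6, 0.7, -2.8]
gripper_width: 0.156
finger_force: 61.1
clock: 9.58
eef_pos: [0.4584, -0.3446, 0.0909]
ee_rot: [0.671, 3.068, -0.001]
force: [-0.0, 0.5, -2.1]
gripper_width: 0.157
finger_force: 61.1
```

View pics/s1c.png

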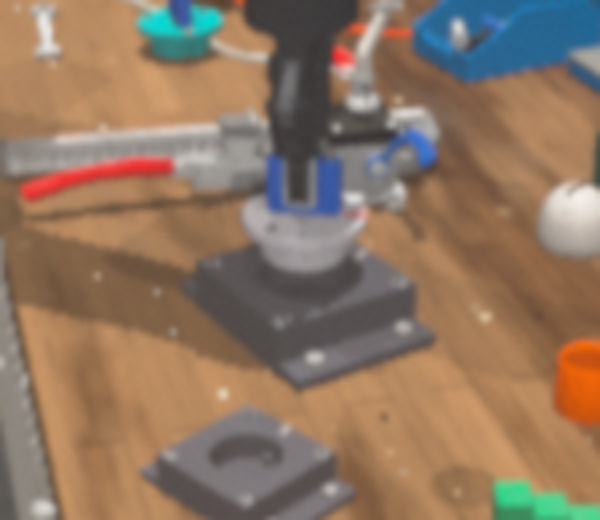

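The side view shows the carrier directly over the bore (about (305,265) in the crop), with the red mark on the +x side at (355,212). I now lower it into the bore, stopping above key level.

```bash
python3 -m handwheel '[[0,0,-0.003,0],[0,0,-0.003,0],[0,0,-0.003,0],[0,0,-0.003,0],[0,0,-0.003,0],[0,0,-0.002,0],[0,0,0,0],[0,0,0,0],[0,0,0,0],[0,0,0,0]]'
python3 -m handwheel '[[0,0,-0.001,0],[0,0,-0.001,0],[0,0,-0.001,0],[0,0,-0.001,0],[0,0,-0.001,0],[0,0,0,0],[0,0,0,0],[0,0,0,0],[0,0,0,0],[0,0,0,0]]'
```

```text
clock: 10.47
eef_pos: [0.4583, -0.3445, 0.0735]
ee_rot: [0.671, 3.069, -0.0]
force: [0.5, -0.2, -2.9]
gripper_width: 0.153
finger_force: 61.1
clock: 11.3
eef_pos: [0.4582, -0.3444, 0.0683]
ee_rot: [0.671, 3.069, -0.0]
force: [0.7, -0.3, -3.1]
gripper_width: 0.154
finger_force: 61.1
```

```bash
python3 -m handwheel '[[0,0,-0.001,0],[0,0,-0.001,0],[0,0,-0.001,0],[0,0,-0.001,0],[0,0,-0.001,0],[0,0,0,0],[0,0,0,0],[0,0,0,0],[0,0,0,0],[0,0,0,0]]'
python3 -m handwheel '[[0,0,-0.001,0],[0,0,-0.0005,0],[0,0,0,0],[0,0,0,0],[0,0,0,0],[0,0,0,0],[0,0,0,0],[0,0,0,0],[0,0,0,0],[0,0,0,0]]'
```

```text
clock: 12.13
eef_pos: [0.4582, -0.3444, 0.0633]
ee_rot: [0.671, 3.069, -0.0]
force: [-0.3, 0.4, -2.2]
gripper_width: 0.152
finger_force: 61.1
clock: 12.97
eef_pos: [0.4583, -0.3445, 0.0619]
ee_rot: [0.671, 3.069, -0.0]
force: [-1.6, 1.0, 3.6]
gripper_width: 0.152
finger_force: 62.1
```

Contact with the key came at TCP z ≈ 0.0625. I add about 1 mm of pressure and start the sweep.

```bash
python3 -m handwheel '[[0,0,-0.001,0],[0,0,0,0],[0,0,0,0.02],[0,0,0,0.02],[0,0,0,0.02],[0,0,0,0.02],[0,0,0,0.02],[0,0,0,0],[0,0,0,0],[0,0,0,0]]'
python3 -m handwheel '[[0,0,0,0.02],[0,0,0,0.02],[0,0,0,0.02],[0,0,0,0.02],[0,0,0,0.02],[0,0,0,0],[0,0,0,0],[0,0,0,0],[0,0,0,0],[0,0,0,0]]'; python3 -c "
from h import *
print(bot.read_state()['moment'])"
```

```text
clock: 13.8
eef_pos: [0.4582, -0.3455, 0.0614]
ee_rot: [0.518, 3.098, -0.004]
force: [-1.5, -1.2, 5.4]
gripper_width: 0.149
finger_force: 62.4
clock: 14.63
eef_pos: [0.4582, -0.3456, 0.0614]
ee_rot: [0.363, 3.12, -0.004]
force: [-1.7, -1.9, 5.8]
gripper_width: 0.153
finger_force: 62.4
[-0.31340851  0.34169464 -0.1149388 ]
```

```bash
python3 -m handwheel '[[0,0,0,0.02],[0,0,0,0.02],[0,0,0,0.02],[0,0,0,0.02],[0,0,0,0.02],[0,0,0,0],[0,0,0,0],[0,0,0,0],[0,0,0,0],[0,0,0,0]]'
python3 -m handwheel '[[0,0,0,0.02],[0,0,0,0.02],[0,0,0,0.02],[0,0,0,0.02],[0,0,0,0.02],[0,0,0,0],[0,0,0,0],[0,0,0,0],[0,0,0,0],[0,0,0,0]]'; python3 -c "
from h import *
print(bot.read_state()['moment'])"
```

```text
clock: 15.47
eef_pos: [0.4582, -0.3457, 0.0613]
ee_rot: [0.207, 3.135, -0.004]
force: [-2.0, -0.9, 6.3]
gripper_width: 0.157
finger_force: 62.3
clock: 16.3
eef_pos: [0.4579, -0.3438, 0.0602]
ee_rot: [-0.048, -3.14, -0.002]
force: [-1.2, 0.7, -2.5]
gripper_width: 0.156
finger_force: 61.2
[ 0.02748289 -0.04598699  0.05819852]
```

```bash
python3 -m handwheel '[[0,0,0,0.02],[0,0,0,0.02],[0,0,0,0.02],[0,0,0,0.02],[0,0,0,0.02],[0,0,0,0],[0,0,0,0],[0,0,0,0],[0,0,0,0],[0,0,0,0]]'
```

```text
clock: 17.13
eef_pos: [0.4581, -0.3446, 0.0609]
ee_rot: [-0.108, 3.14, -0.001]
force: [0.9, -2.1, -2.6]
gripper_width: 0.156
finger_force: 61.0
```

The force dropped, so the notch has found the key around yaw 0. I centre over the play (turn back 0.045) and lower gently.

```bash
python3 -m handwheel '[[0,0,0,-0.015],[0,0,0,-0.015],[0,0,0,-0.015],[0,0,0,0],[0,0,-0.0005,0],[0,0,-0.0005,0],[0,0,-0.0005,0],[0,0,-0.0005,0],[0,0,0,0],[0,0,0,0]]';  python3 -c "
from h import *
print(bot.read_state()['moment'])"
```

```text
clock: 17.97
eef_pos: [0.4581, -0.3443, 0.0587]
ee_rot: [0.038, -3.141, -0.0]
force: [0.4, 0.4, -1.9]
gripper_width: 0.154
finger_force: 61.1
[-0.01509257  0.03366647  0.00912193]
```

```bash
python3 -m handwheel '[[0,0,-0.001,0],[0,0,-0.001,0],[0,0,-0.001,0],[0,0,-0.001,0],[0,0,-0.0005,0],[0,0,0,0],[0,0,0,0],[0,0,0,0],[0,0,0,0],[0,0,0,0]]'
python3 -m handwheel '[[0,0,-0.0005,0],[0,0,-0.0005,0],[0,0,-0.0005,0],[0,0,-0.0005,0],[0,0,0,0],[0,0,0,0],[0,0,0,0],[0,0,0,0],[0,0,0,0],[0,0,0,0]]'
```

```text
clock: 18.8
eef_pos: [0.4582, -0.3444, 0.0543]
ee_rot: [-0.038, 3.141, -0.0]
force: [-0.6, 0.4, -1.6]
gripper_width: 0.156
finger_force: 61.1
clock: 19.63
eef_pos: [0.4582, -0.3445, 0.0527]
ee_rot: [-0.038, 3.141, -0.001]
force: [-1.2, 1.1, 5.2]
gripper_width: 0.155
finger_force: 62.3
```

The flange meets the block at z 0.0527, exactly the expected height. Now I let go and retreat.

```bash
python3 -m handwheel '[[0,0,0,0],[0,0,0,0],[0,0,0,0],[0,0,0,0],[0,0,0,0],[0,0,0,0],[0,0,0,0],[0,0,0,0],[0,0,0,0],[0,0,0,0]]' 0
python3 -m handwheel '[[0,0,0.005,0],[0,0,0.01,0],[0,0,0.02,0],[0,0,0.02,0],[0,0,0.02,0],[0,0,0.02,0],[0,0,0.02,0],[0,0,0.02,0],[-0.01,0,0.01,0],[0,0,0,0]]'
python3 - <<'E'
from h import *
c=bot.read_camera("wrist");save(c,'w3.png')
vv,uu=np.mgrid[120:260,180:330];uv=np.c_[uu.ravel(),vv.ravel()];P=fishd(c,uv);W=P[:,:2]-[.4583,-.3445];r=np.hypot(*W.T);a=np.arctan2(W[:,1],W[:,0])
for k in range(8):
    s=(abs(np.angle(np.exp(1j*(a-k*np.pi/4))))<.2)&(r>.030)&(r<.040);t=(abs(np.angle(np.exp(1j*(a-k*np.pi/4))))<.2)&(r>.046)&(r<.053)
    print(k*45,np.round(1000*np.median(P[s,2]),1),np.round(1000*np.median(P[t,2]),1),s.sum(),t.sum())
cv2.imwrite('pics/w3c.png',cv2.resize(c["img"][100:280,150:360,::-1],None,fx=3,fy=3))
E
```

```text
clock: 20.47
eef_pos: [0.4581, -0.3444, 0.0523]
ee_rot: [-0.038, 3.141, -0.0]
force: [-0.0, -0.4, 0.1]
gripper_width: 0.995
finger_force: 0.0
clock: 21.3
eef_pos: [0.4479, -0.3453, 0.2004]
ee_rot: [-0.037, 3.139, -0.005]
force: [0.5, -0.5, -1.2]
gripper_width: 1.0
finger_force: 0.0
0 44.0 36.6 4 88
45 44.7 36.8 108 97
90 44.7 36.7 115 105
135 44.6 36.4 123 123
180 44.6 36.3 134 125
225 44.7 36.5 126 118
270 44.8 36.7 116 111
315 44.7 36.8 109 98
```

View pics/w3c.png

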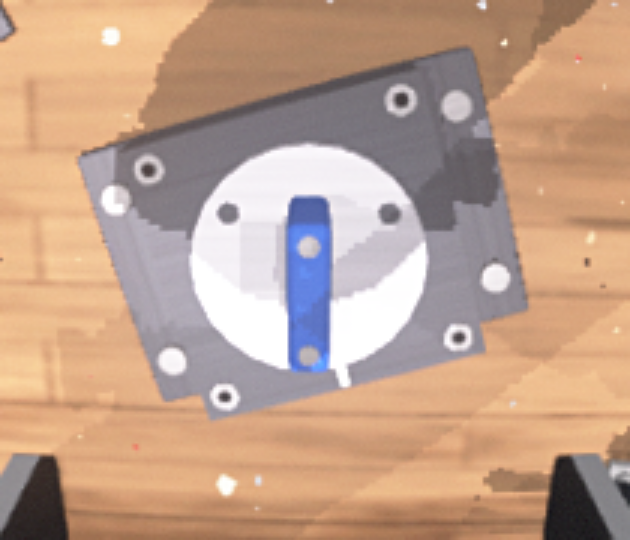

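The picture shows the carrier seated flat, its flange centred on the block at crop (308,255). The flange top sits 8 mm above the block all round, and the gripper is clear.

```bash
python3 -c "
from plant import bot
print(bot.finish_job())"
```

```text
the job is handed in; nothing more can be done
None
```

The carrier is home in the larger seat: the notch found the key, the flange measures flush all round, the gripper is clear, and I handed the job in at about 21 s.

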